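# Find the socket that fits the arbor nut in the locking fixture

### The job

The milling arbor clamped in the round locking fixture has to come apart: find which of the three sockets on the steel tray fits its hex nut snugly, trying them if need be, and put that one right down over the nut, square and fully home. A looser, bigger socket will not do. Any socket that is not the right one must stand upright, mouth down, on the tray, the other things on the bench stay where they are, and you finish while still gripping the fitted socket on the nut, ready for the ratchet.

Things in the scene. Friction and masses are not known exactly. Their poses are not given: they have to be found in the camera images.
- socket_small_mid (a point): Centre (half-way up, on the axis) of the 19 mm impact socket: a plain black steel cylinder, 31 mm outside diameter, 65 mm high, about 0.22 kg, standing mouth down on the tray, so its underside is 32.5 mm below this point. z is up its axis; x is square to a flat of its hex hole.
- socket_medium_mid (a point): Centre (half-way up, on the axis) of the 24 mm impact socket: a plain black steel cylinder, 37 mm outside diameter, 65 mm high, about 0.31 kg, standing mouth down on the tray, so its underside is 32.5 mm below this point. z is up its axis; x is square to a flat of its hex hole.
- socket_large_mid (a point): Centre (half-way up, on the axis) of the 30 mm impact socket: a plain black steel cylinder, 44 mm outside diameter, 65 mm high, about 0.42 kg, standing mouth down on the tray, so its underside is 32.5 mm below this point. z is up its axis; x is square to a flat of its hex hole.
- socket_small: The same 19 mm socket; origin at the centre of its mouth (underside), axes as for its centre. The 6-point hex hole in the underside is 19 mm plus 1.6 mm of play across flats, 29 mm deep, with a 1 mm lead-in. The 12.7 mm square drive hole in the top has two sides parallel to two hex flats.
- socket_medium: The same 24 mm socket; origin at the centre of its mouth (underside), axes as for its centre. The 6-point hex hole in the underside is 24 mm plus 1.6 mm of play across flats, 29 mm deep, with a 1 mm lead-in. The 12.7 mm square drive hole in the top has two sides parallel to two hex flats.
- socket_large: The same 30 mm socket; origin at the centre of its mouth (underside), axes as for its centre. The 6-point hex hole in the underside is 30 mm plus 1.6 mm of play across flats, 29 mm deep, with a 1 mm lead-in. The 12.7 mm square drive hole in the top has two sides parallel to two hex flats.
- tray_floor (a point): Centre of the floor (4 mm above the bench) of the fixed shallow steel tray, 140 mm (its x) by 330 mm (its y), rim 12 mm above the bench. The three sockets stand in a row along its y, about 100 mm apart, in any order.
- fixture_top (a point): Centre of the top face of the tool-locking fixture, 100 mm above the bench: a grey stand with a dark ring on a 130 mm square base. The arbor in it is the one to work on; its nut seat is 58 mm straight above this point. Its flange is 63 mm across and its toothed side cutter 75 to 85 mm, the cutter's top 43 mm above it. A socket a size too big drops over the nut too, but turns freely on it.
- seat_a (a point): Centre of the top of arbor a's 50 mm collar, 158 mm above the bench: the hex nut stands on it and the mouth of a fully seated socket rests on it. z up the axis, x square to a nut flat. The nut is tight, 14 to 18 mm high, with a stud end 4 mm above it. The arbors have a 19, a 24 and a 30 mm nut (across flats); which has which is not told: look or try.
- seat_b (a point): Centre of the top of arbor b's 50 mm collar, 158 mm above the bench: the hex nut stands on it and the mouth of a fully seated socket rests on it. z up the axis, x square to a nut flat. The nut is tight, 14 to 18 mm high, with a stud end 4 mm above it. The arbors have a 19, a 24 and a 30 mm nut (across flats); which has which is not told: look or try.
- seat_c (a point): Centre of the top of arbor c's 50 mm collar, 158 mm above the bench: the hex nut stands on it and the mouth of a fully seated socket rests on it. z up the axis, x square to a nut flat. The nut is tight, 14 to 18 mm high, with a stud end 4 mm above it. The arbors have a 19, a 24 and a 30 mm nut (across flats); which has which is not told: look or try.
- wrench: Bystander: steel spanner 200 mm long lying between tray and fixture; origin under its middle. Leave it.
- spacer: Bystander: steel arbor spacer ring, 48 mm across, 14 mm high; origin under its centre. Leave it.
- extension: Bystander: drive extension bar 125 mm long, 24 mm thick, lying on the robot's side of the tray; origin under its middle. Leave it.
- ratchet: Bystander: ratchet handle 265 mm long, 44 mm high, lying beyond the tray; origin under its middle. Leave it.
- spray_can: Bystander: spray can, 60 mm across, 186 mm high, standing to the left of the fixture; origin under its centre. Leave it.
- insert_box: Bystander: small plastic box 60 x 85 x 27 mm; origin under its centre. Leave it.
- cutter: Bystander: spare side cutter, 80 mm disc, 10 mm thick, lying flat; origin under its centre. Leave it.

How it is judged:
At the end, for the whole second after the job is handed in: The matching socket is fully down on the nut in the fixture: mouth on the collar within 3 mm, axes within 4 mm, upright within 0.06 rad, gripped (over 2 N, grasp point within 42 mm of its centre); the other two stand upright (0.1 rad), mouth down, on the tray floor (((horizontal distance between seat_a and fixture_top below 0.01 m and z of socket_medium_mid in the frame of seat_a between 0.029 and 0.0355 m and horizontal distance between socket_medium_mid and seat_a below 0.004 m and angle between socket_medium_mid's own z axis and vertical below 0.06 rad and contact force between the fingers and socket_medium above 2 N and distance between the grasp point and socket_medium_mid below 0.042 m and x of socket_small_mid in the frame of tray_floor between -0.067 and 0.067 m and y of socket_small_mid in the frame of tray_floor between -0.162 and 0.162 m and z of socket_small_mid in the frame of tray_floor between 0.028 and 0.037 m and angle between each of socket_small_mid, socket_large_mid's own z axis and vertical below 0.1 rad and x of socket_large_mid in the frame of tray_floor between -0.067 and 0.067 m and y of socket_large_mid in the frame of tray_floor between -0.162 and 0.162 m and z of socket_large_mid in the frame of tray_floor between 0.028 and 0.037 m) or (horizontal distance between seat_b and fixture_top below 0.01 m and z of socket_large_mid in the frame of seat_b between 0.029 and 0.0355 m and horizontal distance between socket_large_mid and seat_b below 0.004 m and angle between socket_large_mid's own z axis and vertical below 0.06 rad and contact force between the fingers and socket_large above 2 N and distance between the grasp point and socket_large_mid below 0.042 m and x of socket_small_mid in the frame of tray_floor between -0.067 and 0.067 m and y of socket_small_mid in the frame of tray_floor between -0.162 and 0.162 m and z of socket_small_mid in the frame of tray_floor between 0.028 and 0.037 m and angle between each of socket_small_mid, socket_medium_mid's own z axis and vertical below 0.1 rad and x of socket_medium_mid in the frame of tray_floor between -0.067 and 0.067 m and y of socket_medium_mid in the frame of tray_floor between -0.162 and 0.162 m and z of socket_medium_mid in the frame of tray_floor between 0.028 and 0.037 m) or (horizontal distance between seat_c and fixture_top below 0.01 m and z of socket_small_mid in the frame of seat_c between 0.029 and 0.0355 m and horizontal distance between socket_small_mid and seat_c below 0.004 m and angle between socket_small_mid's own z axis and vertical below 0.06 rad and contact force between the fingers and socket_small above 2 N and distance between the grasp point and socket_small_mid below 0.042 m and x of socket_medium_mid in the frame of tray_floor between -0.067 and 0.067 m and y of socket_medium_mid in the frame of tray_floor between -0.162 and 0.162 m and z of socket_medium_mid in the frame of tray_floor between 0.028 and 0.037 m and angle between each of socket_medium_mid, socket_large_mid's own z axis and vertical below 0.1 rad and x of socket_large_mid in the frame of tray_floor between -0.067 and 0.067 m and y of socket_large_mid in the frame of tray_floor between -0.162 and 0.162 m and z of socket_large_mid in the frame of tray_floor between 0.028 and 0.037 m))); the arm keeps its last pose, push and grip.
It fails at once if A bystander (spanner, spacer, extension bar, ratchet, spray can, box or spare cutter) is pushed or knocked more than 30 mm away (distance of any of wrench, spacer, extension, ratchet, spray_can, insert_box, cutter from where it was at the start of the episode above 0.03 m).
It also fails if it takes over 72 s, if anything falls off the work surface, if the arm or the gripper's body presses on something with over 40 N, if the wrist force passes 120 N, or if a joint passes its speed limit or range.

### The arm

A 6-joint arm with a two-finger parallel gripper is mounted at the origin on the work surface. World frame = base frame: x ahead of the robot, y to its left, z up, the work surface at z = 0. Lengths are in m, angles in rad, forces in N, time in s.
With the tool pointing down it reaches from about 0.325 to 0.85 m from the base axis. Payload 4.4 kg.
Tool frame: the origin (TCP) lies between the finger pads; the fingertips stand tip_extent ahead of it and the grasp point (between the pads) lies 2 mm behind it (tip_extent is the distance from the TCP to the fingertips, in m); z points along the fingers, y is the direction in which the jaws open and shut (so a half turn about z gives the same grasp; the last joint's range is limited). The gripper opens to 94 mm and grips with 3 to 60 N. Pads are 16 mm wide; open, the fingers measure 119 mm over their backs; the gripper's body (75 mm by 177 mm) begins 78 mm behind the grasp point.
Start: joints at [-0.15, 0.207, 1.542, -0, 1.393, -0.15], TCP at [0.575, -0, 0.222] pointing down, gripper open.
Joint ranges: [-2.73, 2.73], [-0.86, 2.22], [0.23, 2.46], [-1.11, 4.25], [0.08, 2.63], [-2.82, 2.82]. Speed limits (rad/s): [2.79, 2.79, 3.14, 3.14, 3.14, 3.14].

### API

Orientations are given as a unit quaternion [w, x, y, z].
In Python, from workcell import get_obs, read_camera, job_done, boxes_of, tip_extent gives the robot as it stands. The module is installed in compiled form; this text tells all that it offers.
- The arm moves only by the tool apply_moves, never from a script. Its argument "series" is a list of rows, each an object of numbers: "jaw": the gripper command: -1 is shut, 1 is fully open, values between are in proportion; "x", "y", "z": the shift along the world's x, y, z in mm; "roll": the turn about the world's z in rad. A call has 1 to 20 rows; each row is the pose to reach, as a shift and turn from the pose measured when the call began; what a row does not reach only later rows make up. A row lasts 1/12 s, in which the tool goes at most 41.7 mm and 7.16 degrees, less where a joint would pass 70% of its speed; a pose out of reach is approached as far as the arm can. A call with a gripper value outside its range is refused whole. The fingers move at their own pace and stop on an object; the grip force is fixed at half the most. Time passes only in rows, so rows that repeat a pose let the fingers close. It gives the time, the measured TCP pose, the force and the opening at its end, in the units of the state.
- get_obs(): the state, without advancing time (a new reading comes with each control period).
- read_camera(name): name is "scene" or "side" or "wrist"; returns a dict with "img" (420x560x3 uint8, red, green, blue), "fx", "fy", "cx", "cy" (pixels), "origin" and "orientation" of the camera in the world; the wrist camera has in their place "hand_eye" (4x4, takes a point from camera to tool coordinates, whose origin is the TCP and whose axes are the flange's). Camera axes: x right, y up, looking along -z (the intrinsics and any distortion apply to the point x, -y, -z); pixel columns grow to the right and rows downward; lengths in m; the calibration is good to about 2 mm. A picture is of the moment at which its call begins: read the wrist's pose just before it. There is no depth.
- job_done(): hands the job in, once; it reports no verdict.
Trained networks look in the newest picture that a camera, given by its name, has taken for a name from the list of things; names that differ only in an ending like _2 or _b are one class to them, and where a whole thing is asked for, a point or a joint stands for the part that bears it (a point fixed in the world has none). Each returns a list of dicts, best first, with "p" (0 to 1); they miss things now and then, are a little off and sometimes report something else, mostly with a low value. They report only what shows in the picture. A call takes as long as a camera call.
- boxes_of(query, camera): "box" ([centre column, centre row, width, height] in pixels, round what is visible of it).
The state is a dict: "t": time; "joints": joint angles; "dq": joint speeds; "effort": joint torques, N m; "ee_pos": TCP position; "tool_rot": TCP orientation; "contact_force": force on the tool from outside, world axes, zero at the start; "torque": the same for the moment, N m; "width": opening from 0.0 (shut) to 1.0 (fully open).
Only numpy, scipy, OpenCV 4.12 (cv2) and the standard library are available. Lean on these libraries where they do the work, as an engineer would, in place of code of your own. Each camera call takes 0.05 s, during which the arm holds its last target. There are 200 camera calls.

## Working session

There is one attempt and no reset: what is moved stays moved. The work goes in short steps, Python scripts to look and compute and a tool call to move; the robot and the scene stay as the last step left them, time stands still between calls to the robot, and variables do not carry over. Pictures are saved under pics/ and viewed, about 8 in all and at most 12, crops included, and the job is handed in when it is done.

Besides the shell and the picture viewer there is one more tool, called after "Call:" as name(argument=value, ...) on one line, values as JSON. apply_moves: Moves the arm, as the interface text tells. Its arguments: {"type":"object","properties":{"series":{"type":"array"}},"required":["series"]}

```bash
mkdir -p pics; cat > h.py <<'E'
import numpy as np, cv2
from scipy.spatial.transform import Rotation as R
from workcell import *
def quat(q): return R.from_quat([q[1],q[2],q[3],q[0]]).as_matrix()
def cam(name):
    o=get_obs(); c=read_camera(name)
    if 'hand_eye' in c:
        T=np.eye(4);T[:3,:3]=quat(o['tool_rot']);T[:3,3]=o['ee_pos']
        M=T@np.array(c['hand_eye']); c['P'],c['Rm']=M[:3,3],M[:3,:3]
    else: c['P'],c['Rm']=np.array(c['origin']),quat(c['orientation'])
    return c
def ray(c,u,v):
    d=c['Rm']@np.array([(u-c['cx'])/c['fx'],-(v-c['cy'])/c['fy'],-1.]); return d
def atz(c,u,v,z):
    d=ray(c,u,v); return c['P']+d*(z-c['P'][2])/d[2]
def proj(c,p):
    q=c['Rm'].T@(np.array(p)-c['P']); return c['cx']+c['fx']*q[0]/-q[2], c['cy']-c['fy']*q[1]/-q[2]
def save(c,n,crop=None,s=1):
    i=c['img'][:,:,::-1]
    if crop: i=i[crop[1]:crop[3],crop[0]:crop[2]]
    cv2.imwrite('pics/'+n,cv2.resize(i,None,fx=s,fy=s,interpolation=cv2.INTER_CUBIC))
E
python3 - <<'E'
from h import *
o=get_obs(); print({k:np.round(v,3) for k,v in o.items()}, tip_extent() if callable(tip_extent) else tip_extent)
for n in ['scene','side','wrist']:
    c=cam(n); save(c,n+'0.png'); print(n,c.keys(),c['fx'],c['cx'],c['cy'],c['P'].round(3),ray(c,280,210).round(2))
    for q in ['socket_small','socket_medium','socket_large','fixture_top','seat_a','spray_can','wrench']:
        try: print(q,[(np.round(b['box']).astype(int).tolist(),round(b['p'],2)) for b in boxes_of(q,n)[:4]])
        except Exception as e: print(q,e)
a=[cv2.imread(f'pics/{n}0.png') for n in ['scene','side']]
E
```

```text
{'t': np.float64(0.0), 'joints': array([-0.15 ,  0.207,  1.543, -0.   ,  1.394, -0.151]), 'dq': array([-0.   ,  0.   , -0.001,  0.001, -0.001, -0.001]), 'effort': array([-0.0000e+00, -3.7088e+01, -2.8142e+01,  7.0000e-02,  3.6000e-02,
       -0.0000e+00]), 'ee_pos': array([0.574, 0.   , 0.221]), 'tool_rot': array([-0.001,  0.707,  0.707, -0.001]), 'contact_force': array([ 0.49 , -0.145, -0.447]), 'torque': array([-0.027,  0.037, -0.039]), 'width': np.float64(1.0)} 0.017
scene dict_keys(['img', 'fx', 'fy', 'cx', 'cy', 'origin', 'orientation', 'P', 'Rm']) 453.725846501013 283.7486754827965 204.6023725001962 [1.233 0.279 1.383] [-0.46 -0.22 -0.86]
socket_small []
socket_medium [([245, 190, 13, 18], 0.47)]
socket_large [([268, 204, 14, 18], 0.58)]
fixture_top [([375, 256, 51, 48], 0.89)]
seat_a [([315, 269, 30, 30], 0.78), ([381, 238, 19, 24], 0.61)]
spray_can [([419, 284, 32, 40], 0.72), ([160, 183, 22, 16], 0.68)]
wrench [([292, 237, 23, 45], 0.73), ([223, 176, 12, 17], 0.26)]
side dict_keys(['img', 'fx', 'fy', 'cx', 'cy', 'origin', 'orientation', 'P', 'Rm']) 494.8182643982705 285.0620
[... 269 characters left out ...]
 0.97), ([255, 183, 28, 51], 0.86), ([278, 188, 26, 51], 0.86)]
spray_can [([449, 349, 41, 28], 0.74), ([257, 182, 25, 50], 0.62), ([197, 167, 18, 43], 0.56), ([342, 314, 16, 36], 0.28)]
wrench [([274, 251, 57, 32], 0.91), ([319, 307, 134, 98], 0.44)]
wrist dict_keys(['img', 'fx', 'fy', 'cx', 'cy', 'hand_eye', 'P', 'Rm']) 369.760785600899 282.0901299008221 215.97616311505357 [0.576 0.078 0.384] [-0.01 -0.25 -0.97]
socket_small [([282, 175, 193, 40], 0.45)]
socket_medium [([210, 405, 38, 30], 0.8)]
socket_large [([233, 313, 49, 64], 0.95)]
fixture_top []
seat_a [([492, 40, 131, 80], 0.88), ([471, 269, 74, 83], 0.71), ([231, 311, 47, 69], 0.7)]
spray_can []
wrench [([281, 175, 194, 46], 0.64)]
```

```bash
python3 - <<'E'
import cv2,numpy as np
a=cv2.imread('pics/scene0.png')[130:350,120:480];b=cv2.imread('pics/side0.png')[120:410,120:520]
cv2.imwrite('pics/a.png',cv2.resize(a,(792,484),interpolation=cv2.INTER_CUBIC));cv2.imwrite('pics/b.png',cv2.resize(b,(800,580),interpolation=cv2.INTER_CUBIC))
E
```

```text
(no output)
```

View pics/a.png

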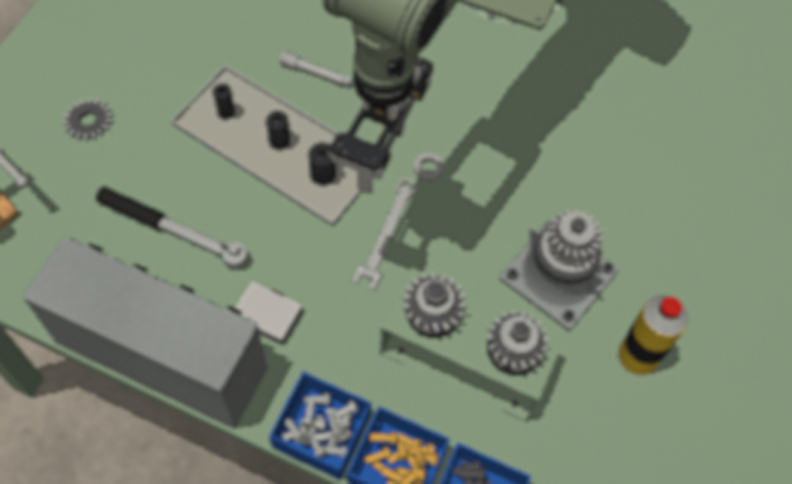

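View pics/b.png

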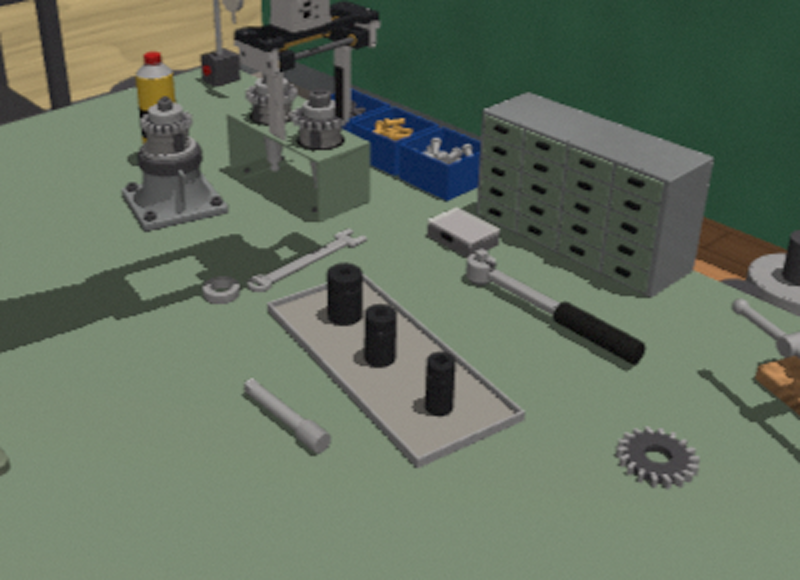

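View pics/wrist0.png

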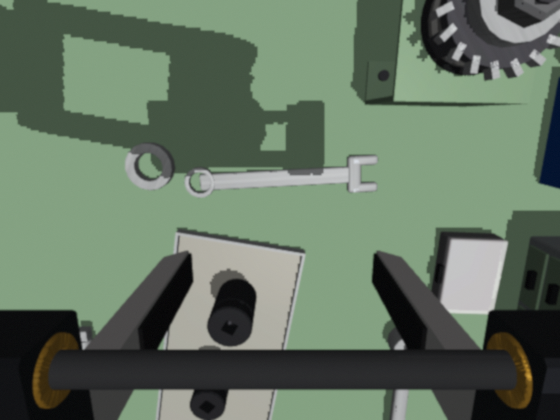

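The wrist view shows the large socket's top at about (231,327), the medium's at about (208,405), and the spanner at (281,176). In the side view the sockets run large, medium, small going away from the fixture. The fixture's nut is at about (383,232) in the full scene image. Next I'll triangulate these.

```bash
python3 - <<'E'
from h import *
s=cam('scene'); d=cam('side'); w=cam('wrist')
S=lambda x,y:(x/2.2+120,y/2.2+130); D=lambda x,y:(x/2+120,y/2+120)
def tri(a,b):
    r1=ray(s,*a);r2=ray(d,*b);t=np.linalg.lstsq(np.c_[r1,-r2],d['P']-s['P'],rcond=None)[0]
    p,q=s['P']+t[0]*r1,d['P']+t[1]*r2; return ((p+q)/2).round(3),round(np.linalg.norm(p-q),4)
print('nut',tri(S(578,219),D(165,100)), atz(s,*S(578,219),.18).round(3),atz(d,*D(165,100),.18).round(3))
for n,a,b in [('L',(322,150),(345,271)),('M',(278,117),(380,313)),('S',(223,89),(440,359))]:
    print(n,tri(S(*a),D(*b)),atz(s,*S(*a),.069).round(3),atz(d,*D(*b),.069).round(3))
print('wrist L',atz(w,231,327,.069),'M',atz(w,208,405,.069))
print('can top',atz(s,*S(672,306),.186),'wrench', atz(w,281,176,.005),'racknut',atz(s,*S(435,288),.12))
E
```

```text
nut (array([0.528, 0.272, 0.174]), np.float64(0.0065)) [0.529 0.274 0.18 ] [0.522 0.255 0.18 ]
L (array([ 0.521, -0.126,  0.073]), np.float64(0.0055)) [ 0.517 -0.125  0.069] [ 0.527 -0.124  0.069]
M (array([ 0.494, -0.217,  0.07 ]), np.float64(0.0048)) [ 0.492 -0.215  0.069] [ 0.497 -0.217  0.069]
S (array([ 0.483, -0.321,  0.071]), np.float64(0.0032)) [ 0.481 -0.321  0.069] [ 0.486 -0.321  0.069]
wrist L [ 0.52668497 -0.11947012  0.069     ] M [ 0.49980395 -0.21007611  0.069     ]
can top [0.60140731 0.42476573 0.186     ] wrench [0.5746233  0.01673978 0.005     ] racknut [0.67939206 0.13057531 0.12      ]
```

Call:
apply_moves(series=[{"jaw": 1,"x": -48,"y": 262,"z": 60,"roll": 0},{"jaw": 1,"x": -48,"y": 262,"z": 60,"roll": 0},{"jaw": 1,"x": -48,"y": 262,"z": 60,"roll": 0},{"jaw": 1,"x": -48,"y": 262,"z": 60,"roll": 0},{"jaw": 1,"x": -48,"y": 262,"z": 60,"roll": 0},{"jaw": 1,"x": -48,"y": 262,"z": 60,"roll": 0},{"jaw": 1,"x": -48,"y": 262,"z": 60,"roll": 0},{"jaw": 1,"x": -48,"y": 262,"z": 60,"roll": 0},{"jaw": 1,"x": -48,"y": 262,"z": 60,"roll": 0},{"jaw": 1,"x": -48,"y": 262,"z": 60,"roll": 0}])

```text
t: 2.18
ee_pos: [0.5269, 0.2613, 0.282]
tool_rot: [0.0, 0.707, 0.707, -0.001]
contact_force: [0.7, -0.0, 0.3]
width: 1.002
```

```bash
python3 - <<'E'
from h import *
c=cam('wrist'); o=get_obs(); print(o['ee_pos'],o['t'],proj(c,[.525,.268,.176]))
save(c,'nut.png',(130,80,430,300),2.6)
np.savez('nut.npz',**{k:c[k] for k in ['img','P','Rm','fx','fy','cx','cy']})
E
```

```text
[0.52702361 0.26079317 0.28176552] 2.2333 (np.float64(278.46922949932735), np.float64(212.9780771682551))
```

View pics/nut.png

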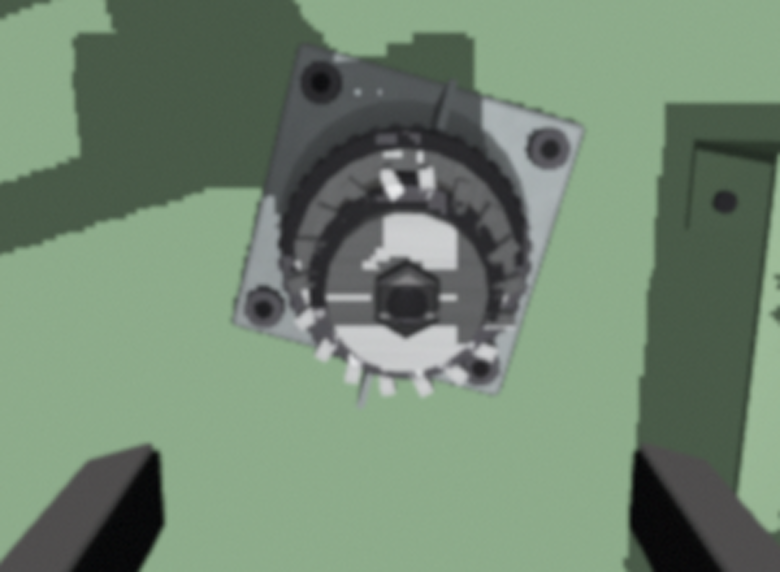

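The nut at about (407,298) in the crop measures roughly 66 px across flats, against 164 px for the 50 mm collar. That makes it the 19 mm nut, so the small socket fits. Its flats are square to image x. I'll refine its centre and angle.

```bash
python3 - <<'E'
from h import *
c=dict(np.load('nut.npz'))
print('collar',atz(c,130+407/2.6,80+293.5/2.6,.158),'nuttop',atz(c,130+407/2.6,80+298/2.6,.175))
for w in (286.5-12.7,286.5+12.7): print(atz(c,w,194.5,.17))
# synth top-view rectification at z=.174 at 10px/mm
def rect(z,x0,y0,half,k):
    n=int(2*half*k); pts=[]
    H=cv2.getPerspectiveTransform(np.float32([proj(c,[x0+a*half/1000,y0+b*half/1000,z]) for a,b in [(-1,1),(1,1),(1,-1),(-1,-1)]]),np.float32([[0,0],[n,0],[n,n],[0,n]]))
    return cv2.warpPerspective(c['img'][:,:,::-1].copy(),H,(n,n),flags=cv2.INTER_CUBIC)
x0,y0=atz(c,286.5,193,.158)[:2]
print(x0,y0)
a=rect(.158,x0,y0,32,9)[:,:]
b=rect(.173,x0,y0,32,9)
for im,r in((a,25),(b,9.5)):
    cv2.drawMarker(im,(288,288),(0,0,255),0,20)
    if r==25: cv2.circle(im,(288,288),225,(0,0,255),1)
    else: 
        p=[(288+9*9.5/np.cos(np.pi/6)*np.cos(np.pi/6+k*np.pi/3),288+9*9.5/np.cos(np.pi/6)*np.sin(np.pi/6+k*np.pi/3)) for k in range(6)]
        cv2.polylines(im,[np.int32(p)],True,(0,0,255),1)
cv2.imwrite('pics/nut2.png',cv2.resize(np.hstack([a[30:-30,30:-30],b[30:-30,30:-30]]),(800,400)))
E
```

```text
collar [0.5311868  0.27959765 0.158     ] nuttop [0.53100166 0.28183733 0.175     ]
[0.52143132 0.28084854 0.17      ]
[0.54062447 0.28086779 0.17      ]
0.5311568627801609 0.27950493050700825
```

View pics/nut2.png

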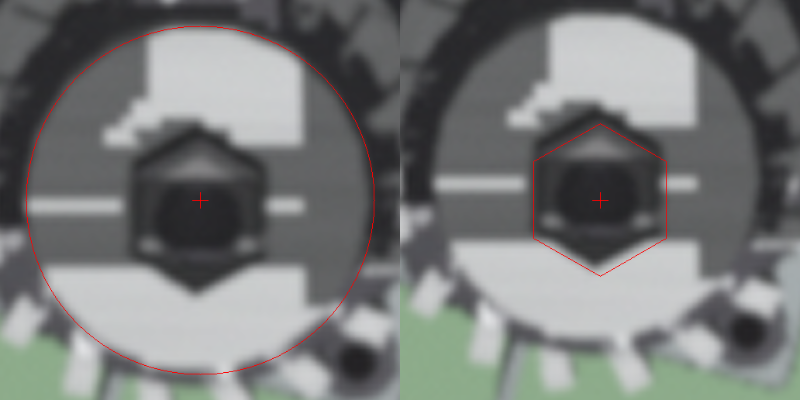

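The collar circle fits at (0.531, 0.280), and the 19 mm hex outline matches with its flats along world ±x, so the nut's yaw is about 0. Now over to the small socket.

Call:
apply_moves(series=[{"jaw": 1,"x": -43,"y": -582,"z": -80,"roll": 0},{"jaw": 1,"x": -43,"y": -582,"z": -80,"roll": 0},{"jaw": 1,"x": -43,"y": -582,"z": -80,"roll": 0},{"jaw": 1,"x": -43,"y": -582,"z": -80,"roll": 0},{"jaw": 1,"x": -43,"y": -582,"z": -80,"roll": 0},{"jaw": 1,"x": -43,"y": -582,"z": -80,"roll": 0},{"jaw": 1,"x": -43,"y": -582,"z": -80,"roll": 0},{"jaw": 1,"x": -43,"y": -582,"z": -80,"roll": 0},{"jaw": 1,"x": -43,"y": -582,"z": -80,"roll": 0},{"jaw": 1,"x": -43,"y": -582,"z": -80,"roll": 0},{"jaw": 1,"x": -43,"y": -582,"z": -80,"roll": 0},{"jaw": 1,"x": -43,"y": -582,"z": -80,"roll": 0},{"jaw": 1,"x": -43,"y": -582,"z": -80,"roll": 0},{"jaw": 1,"x": -43,"y": -582,"z": -80,"roll": 0},{"jaw": 1,"x": -43,"y": -582,"z": -80,"roll": 0},{"jaw": 1,"x": -43,"y": -582,"z": -80,"roll": 0},{"jaw": 1,"x": -43,"y": -582,"z": -80,"roll": 0},{"jaw": 1,"x": -43,"y": -582,"z": -80,"roll": 0}])

```text
t: 3.73
ee_pos: [0.4836, -0.3203, 0.2017]
tool_rot: [-0.0, 0.708, 0.707, -0.0]
contact_force: [-0.4, -0.2, 0.1]
width: 0.999
```

```bash
python3 - <<'E'
from h import *
o=get_obs();c=cam('wrist'); print(o['ee_pos'],o['t'])
np.savez('sock.npz',**{k:c[k] for k in ['img','P','Rm','fx','fy','cx','cy']})
x0,y0=.484,-.321;z=.069;half=32;k=12;n=int(2*half*k)
H=cv2.getPerspectiveTransform(np.float32([proj(c,[x0+a*half/1000,y0+b*half/1000,z]) for a,b in [(-1,1),(1,1),(1,-1),(-1,-1)]]),np.float32([[0,0],[n,0],[n,n],[0,n]]))
im=cv2.warpPerspective(c['img'][:,:,::-1].copy(),H,(n,n),flags=cv2.INTER_CUBIC)
im=cv2.convertScaleAbs(im,alpha=2.5)
cv2.imwrite('pics/sock.png',cv2.resize(im,(600,600)))
print([(np.round(b['box']),b['p']) for b in boxes_of('socket_small','wrist')])
E
```

```text
[ 0.48364665 -0.32029555  0.20169967] 3.7333
[(array([286., 201.,  39.,  52.]), 0.86)]
```

View pics/sock.png

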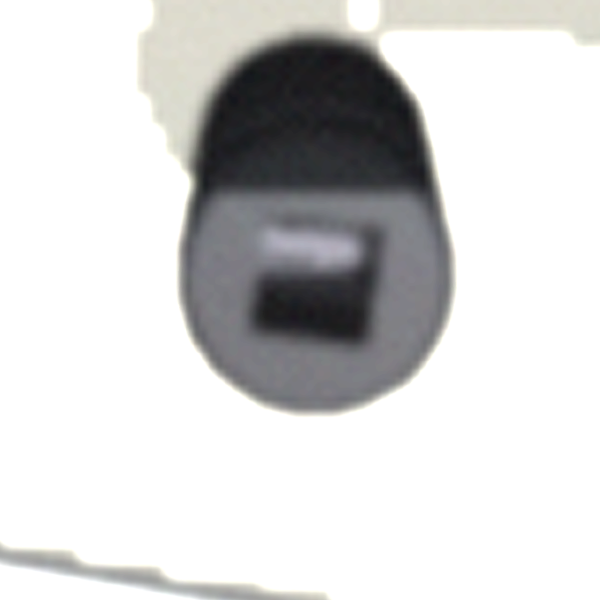

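The socket top is centred at about (316,278), which is (0.4857, -0.3187). The drive square is turned about -7°, so I need +7° or, if the hex is the other way round, -23°. Now to grasp it.

Call:
apply_moves(series=[{"jaw": 1,"x": 2,"y": 1.6,"z": -40,"roll": 0},{"jaw": 1,"x": 2,"y": 1.6,"z": -80,"roll": 0},{"jaw": 1,"x": 2,"y": 1.6,"z": -115,"roll": 0},{"jaw": 1,"x": 2,"y": 1.6,"z": -140,"roll": 0},{"jaw": 1,"x": 2,"y": 1.6,"z": -154,"roll": 0},{"jaw": 1,"x": 2,"y": 1.6,"z": -154,"roll": 0},{"jaw": -1,"x": 2,"y": 1.6,"z": -154,"roll": 0},{"jaw": -1,"x": 2,"y": 1.6,"z": -154,"roll": 0},{"jaw": -1,"x": 2,"y": 1.6,"z": -154,"roll": 0},{"jaw": -1,"x": 2,"y": 1.6,"z": -154,"roll": 0},{"jaw": -1,"x": 2,"y": 1.6,"z": -154,"roll": 0},{"jaw": -1,"x": 2,"y": 1.6,"z": -154,"roll": 0},{"jaw": -1,"x": 2,"y": 1.6,"z": -154,"roll": 0},{"jaw": -1,"x": 2,"y": 1.6,"z": -154,"roll": 0},{"jaw": -1,"x": 2,"y": 1.6,"z": -154,"roll": 0},{"jaw": -1,"x": 2,"y": 1.6,"z": -154,"roll": 0},{"jaw": -1,"x": 2,"y": 1.6,"z": -154,"roll": 0},{"jaw": -1,"x": 2,"y": 1.6,"z": -154,"roll": 0}])

```text
t: 5.33
ee_pos: [0.4859, -0.3182, 0.0481]
tool_rot: [-0.0, 0.707, 0.707, -0.001]
contact_force: [-1.1, -1.3, 1.3]
width: 0.325
```

Call:
apply_moves(series=[{"jaw": -1,"x": 0,"y": 0,"z": 40,"roll": 0},{"jaw": -1,"x": 0,"y": 0,"z": 80,"roll": 0},{"jaw": -1,"x": 0,"y": 0,"z": 120,"roll": 0},{"jaw": -1,"x": 0,"y": 0,"z": 160,"roll": 0.04},{"jaw": -1,"x": 0,"y": 0,"z": 200,"roll": 0.08},{"jaw": -1,"x": 0,"y": 0,"z": 200,"roll": 0.12},{"jaw": -1,"x": 0,"y": 0,"z": 200,"roll": 0.12},{"jaw": -1,"x": 0,"y": 0,"z": 200,"roll": 0.12}])

```text
t: 6.0
ee_pos: [0.4854, -0.3176, 0.2471]
tool_rot: [-0.001, 0.664, 0.748, -0.001]
contact_force: [-0.4, -0.4, -2.2]
width: 0.327
```

```bash
python3 - <<'E'
from h import *
o=get_obs();c=cam('wrist'); print(o['ee_pos'],o['t'],o['width'],o['contact_force'],R.from_matrix(quat(o['tool_rot'])).as_euler('ZYX'))
x0,y0,z=o['ee_pos']; z+=.0209;half=30;k=10;n=int(2*half*k)
H=cv2.getPerspectiveTransform(np.float32([proj(c,[x0+a*half/1000,y0+b*half/1000,z]) for a,b in [(-1,1),(1,1),(1,-1),(-1,-1)]]),np.float32([[0,0],[n,0],[n,n],[0,n]]))
im=cv2.warpPerspective(c['img'][:,:,::-1].copy(),H,(n,n),flags=cv2.INTER_CUBIC)
im=cv2.convertScaleAbs(im,alpha=2.); cv2.drawMarker(im,(300,300),(0,0,255),0,20);cv2.circle(im,(300,300),155,(0,0,255),1)
cv2.imwrite('pics/held.png',im)
E
```

```text
[ 0.48537717 -0.31758595  0.24705367] 6.0 0.32693521123571345 [-0.43325313 -0.36656461 -2.18013315] [ 1.69025161e+00 -8.82844207e-04 -3.13907417e+00]
```

View pics/held.png

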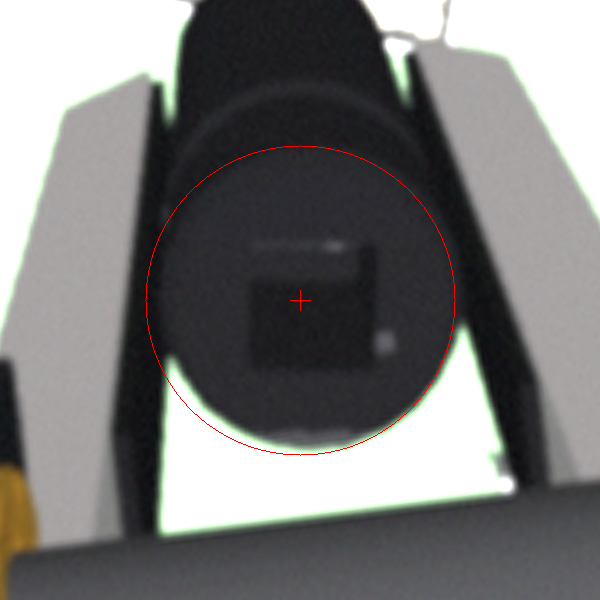

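The square is now parallel to the world axes, and the held socket shows at about (312,300), so the camera reads +1.2 mm in x relative to the TCP. I'll correct for that and move above the nut.

Call:
apply_moves(series=[{"jaw": -1,"x": 44,"y": 597,"z": 5,"roll": 0},{"jaw": -1,"x": 44,"y": 597,"z": 5,"roll": 0},{"jaw": -1,"x": 44,"y": 597,"z": 5,"roll": 0},{"jaw": -1,"x": 44,"y": 597,"z": 5,"roll": 0},{"jaw": -1,"x": 44,"y": 597,"z": 5,"roll": 0},{"jaw": -1,"x": 44,"y": 597,"z": 5,"roll": 0},{"jaw": -1,"x": 44,"y": 597,"z": 5,"roll": 0},{"jaw": -1,"x": 44,"y": 597,"z": 5,"roll": 0},{"jaw": -1,"x": 44,"y": 597,"z": 5,"roll": 0},{"jaw": -1,"x": 44,"y": 597,"z": 5,"roll": 0},{"jaw": -1,"x": 44,"y": 597,"z": 5,"roll": 0},{"jaw": -1,"x": 44,"y": 597,"z": 5,"roll": 0},{"jaw": -1,"x": 44,"y": 597,"z": 5,"roll": 0},{"jaw": -1,"x": 44,"y": 597,"z": 5,"roll": 0},{"jaw": -1,"x": 44,"y": 597,"z": 5,"roll": 0},{"jaw": -1,"x": 44,"y": 597,"z": 5,"roll": 0},{"jaw": -1,"x": 44,"y": 597,"z": 5,"roll": 0},{"jaw": -1,"x": 44,"y": 597,"z": 5,"roll": 0},{"jaw": -1,"x": 44,"y": 597,"z": 5,"roll": 0}])

```text
t: 7.63
ee_pos: [0.5284, 0.2783, 0.2495]
tool_rot: [-0.003, 0.664, 0.747, -0.002]
contact_force: [-0.4, 0.4, -2.0]
width: 0.325
```

Call:
apply_moves(series=[{"jaw": -1,"x": 1,"y": 1.4,"z": -10,"roll": 0},{"jaw": -1,"x": 1,"y": 1.4,"z": -20,"roll": 0},{"jaw": -1,"x": 1,"y": 1.4,"z": -26,"roll": 0},{"jaw": -1,"x": 1,"y": 1.4,"z": -28,"roll": 0},{"jaw": -1,"x": 1,"y": 1.4,"z": -30,"roll": 0},{"jaw": -1,"x": 1,"y": 1.4,"z": -32,"roll": 0},{"jaw": -1,"x": 1,"y": 1.4,"z": -33,"roll": 0},{"jaw": -1,"x": 1,"y": 1.4,"z": -34,"roll": 0},{"jaw": -1,"x": 1,"y": 1.4,"z": -35,"roll": 0},{"jaw": -1,"x": 1,"y": 1.4,"z": -36,"roll": 0},{"jaw": -1,"x": 1,"y": 1.4,"z": -36,"roll": 0}])

```text
t: 8.55
ee_pos: [0.5294, 0.2798, 0.2134]
tool_rot: [-0.003, 0.664, 0.747, -0.002]
contact_force: [0.1, -0.0, -2.4]
width: 0.325
```

Call:
apply_moves(series=[{"jaw": -1,"x": 0,"y": 0,"z": -1.5,"roll": 0},{"jaw": -1,"x": 0,"y": 0,"z": -3,"roll": 0},{"jaw": -1,"x": 0,"y": 0,"z": -4,"roll": 0},{"jaw": -1,"x": 0,"y": 0,"z": -5,"roll": 0},{"jaw": -1,"x": 0,"y": 0,"z": -6,"roll": 0},{"jaw": -1,"x": 0,"y": 0,"z": -6,"roll": 0}])

```text
t: 9.05
ee_pos: [0.5294, 0.2799, 0.2073]
tool_rot: [-0.003, 0.664, 0.747, -0.002]
contact_force: [1.5, 1.0, -2.4]
width: 0.329
```

Call:
apply_moves(series=[{"jaw": -1,"x": 0,"y": 0,"z": -1.5,"roll": 0},{"jaw": -1,"x": 0,"y": 0,"z": -3,"roll": 0},{"jaw": -1,"x": 0,"y": 0,"z": -4,"roll": 0},{"jaw": -1,"x": 0,"y": 0,"z": -5,"roll": 0},{"jaw": -1,"x": 0,"y": 0,"z": -5.8,"roll": 0},{"jaw": -1,"x": 0,"y": 0,"z": -5.8,"roll": 0}])

```text
t: 9.55
ee_pos: [0.5294, 0.2799, 0.2021]
tool_rot: [-0.003, 0.664, 0.747, -0.002]
contact_force: [-0.9, -0.7, 1.6]
width: 0.325
```

```bash
python3 - <<'E'
from h import *
o=get_obs();c=cam('wrist');d=cam('side'); print(o['ee_pos'],o['t'],o['width'],o['contact_force'],o['torque'])
a=cv2.resize(c['img'][150:410,150:450,::-1],(600,520))
u,v=map(int,proj(d,[.53,.28,.17])); print(u,v)
b=cv2.resize(d['img'][v-65:v+65,u-25:u+25,::-1],(200,520),interpolation=cv2.INTER_CUBIC)
cv2.imwrite('pics/fin.png',cv2.convertScaleAbs(np.hstack([a,b]),alpha=1.6))
for n in ['socket_medium','socket_large','socket_small']: print(n,[(np.round(q['box']),round(q['p'],2)) for q in boxes_of(n,'side')])
E
```

```text
[0.52941951 0.27989611 0.20212148] 9.55 0.3248965965350352 [-0.92716333 -0.65476392  1.60895184] [-0.03437935  0.30104183  0.04313869]
200 170
socket_medium [(array([310., 288.,  17.,  32.]), 0.86)]
socket_large [(array([294., 267.,  27.,  31.]), 0.56)]
socket_small [(array([205., 166.,  13.,  24.]), 0.78)]
```

View pics/fin.png

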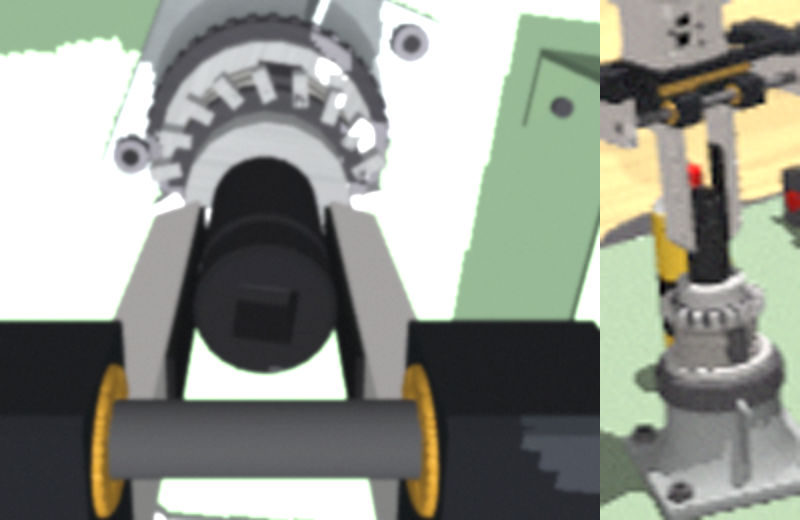

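The socket stands on the collar, upright and held, with no nut showing below it. The other two sockets are still on the tray. I'll press slightly and turn a little to confirm it has engaged.

Call:
apply_moves(series=[{"jaw": -1,"x": 0,"y": 0,"z": -0.7,"roll": 0},{"jaw": -1,"x": 0,"y": 0,"z": -0.7,"roll": 0.1},{"jaw": -1,"x": 0,"y": 0,"z": -0.7,"roll": 0.2},{"jaw": -1,"x": 0,"y": 0,"z": -0.7,"roll": 0.2}])

```text
t: 10.13
ee_pos: [0.5297, 0.2803, 0.2021]
tool_rot: [-0.003, 0.586, 0.811, -0.001]
contact_force: [-2.3, -0.1, 4.4]
width: 0.326
```

```bash
python3 -c "
from h import *
o=get_obs();print(o['torque'],o['contact_force'])"
```

```text
[0.09285742 0.32852238 0.08427144] [-2.34334088 -0.0539803   4.40510324]
```

Call:
apply_moves(series=[{"jaw": -1,"x": 0,"y": 0,"z": 0,"roll": -0.1},{"jaw": -1,"x": 0,"y": 0,"z": 0,"roll": -0.15},{"jaw": -1,"x": 0,"y": 0,"z": 0,"roll": -0.15},{"jaw": -1,"x": 0,"y": 0,"z": 0,"roll": -0.15}])

```text
t: 10.47
ee_pos: [0.5303, 0.2805, 0.2021]
tool_rot: [-0.002, 0.645, 0.764, -0.0]
contact_force: [0.2, 1.7, 1.5]
width: 0.325
```

```bash
python3 -c "
from h import *
print(job_done());o=get_obs();print(o['ee_pos'],o['width'],o['contact_force'])"
```

```text
the job is handed in; nothing more can be done
None
the job is handed in; nothing more can be done
```

I fitted the 19 mm (small) socket over the nut in the fixture and handed the job in at about 10.5 s, still gripping it. `job_done` reports no verdict, so this rests on my own checks.

**Which socket:** in the wrist picture the nut measured about 19 mm across flats against its 50 mm collar. I never had to touch the medium and large sockets.

**Last checks:**
- **Seating:** the socket slid down with almost no force. It met the collar at a tool height of 0.2021 m, the height I had worked out for full seating, and did not go lower when I pressed.
- **Pictures:** the socket looks upright on the collar with no nut showing. The detector still finds the other two sockets at their places on the tray.
- **Grip:** the finger opening was 0.325, about 31 mm, which matches the socket's diameter.
- **Turn test, inconclusive:** turning the wrist 0.2 rad gave only about 0.08 N m. That turn is about as large as the hex's play, so it doesn't prove the hex has engaged. The depth it reached is the stronger evidence.

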